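# Level the kitchen scale so that it no longer rocks

### The job

The kitchen scale is tilted and rocks because its two screw feet are turned too far up. First screw down the near-left foot with the red wheel until the scale stands level and take your hand off; then screw down the far-right foot with the blue wheel, just until all four feet carry a fair share of the weight, the scale is still level and it no longer rocks. Turn gently, never press or jack a foot hard, and leave the scale in its place and the other things alone.

Things in the scene. Friction and masses are not known exactly. Their poses are not given: they have to be found in the camera images.
- scale: loose white kitchen scale, about 1.5 kg, base 210 x 210 mm, dark display at the near edge. Origin: centre of the base at the level of the fixed feet's undersides (z = 0 when level); z is the base's normal, x points from display to far edge, y left. Flat top of the base at 38 mm. Feet at x, y = +-80 mm: near-right and far-left fixed, near-left and far-right on screws
- scale_plate (a point): centre of the top of the round steel weighing plate (112 mm wide), 55 mm above the scale's origin. The scale can rock about the diagonal through its two fixed feet; its weight lies a little nearer the near-left corner, so that corner sinks until its foot touches
- wheel_fl (a joint): turn of the red wheel (rad), for the near-left screw foot: grows clockwise seen from above, the foot then comes down 3.0 mm per rad. Range 0 to 4; stays where it is left; needs about 0.06 N m. The value does not tell when the foot touches
- wheel_rr (a joint): turn of the blue wheel (rad), for the far-right screw foot; direction, pitch, range and friction like the red one
- wheel_fl_top (a point): centre of the top of the red wheel: ribbed round thumb wheel 34 mm wide, 26 mm tall, white mark, graspable across in any direction. Its top lies 80 mm, its lower rim 54 mm above the scale's origin. It keeps its height over the base as it turns (only the foot below moves), so it rises with its corner: the hand must rise with it or the foot is pressed
- wheel_rr_top (a point): centre of the top of the blue wheel, same shape, on the far-right corner. Play to feel: pressed on top with about 2 N (moving with its arc about the fixed feet's diagonal; more if the fingertip drags), this corner sinks until its sole meets the pad, then resists. Screwing 1.3 mm beyond bare contact leaves about 2.4 N on the foot; over 1.9 mm unloads the fixed feet too far
- foot_fl: near-left screw foot: steel stem, black domed rubber sole 20 mm wide; origin: underside of the unsqueezed sole. Each foot yields about 0.16 mm per newton. Below this foot a cork pad 48 mm wide is stuck to the worktop, 0.4 to 1.6 mm thick. At the start the foot is 2.4 to 4.6 mm too short for a level scale. No foot may be loaded with over 18 N
- foot_rr: far-right screw foot, same build; its cork pad is 0.3 to 4.9 mm thick (not known), so with the scale made level the foot hangs 0.8 to 6 mm above the pad until it is screwed down. When steady, near-left carries about 2 N more than far-right and the two fixed feet share the rest of the 13 to 17 N equally; each foot should bear over 1.5 N
- foot_fr: near-right fixed domed rubber foot, 20 mm wide; origin at its underside
- foot_rl: far-left fixed domed rubber foot, 20 mm wide; origin at its underside
- mug: striped mug, bystander, 90 mm tall, behind the scale
- lemon: lemon, bystander, 78 mm long, behind the scale
- rice_bowl: white bowl, bystander, 115 mm wide, behind the scale
- tea_light: tea light, bystander, 38 mm wide, behind the scale
- garlic: garlic bulb, bystander, 60 mm wide, left of the scale near the front edge
- table_fork: fork, bystander, 193 mm long, left near the front edge

How it is judged:
On the way:
1. the near-left foot has been screwed down until the scale is within 0.015 rad of level, the fingers off the scale and the far-right foot not yet loaded (under 1 N) (angle between scale's own z axis and vertical below 0.015 rad and contact force between the fingers and scale below 0.1 N and contact force between foot_rr and anything else below 1 N), for 0.2 s.
At the end, for the whole second after the job is handed in: each of the four feet bears on the worktop or its cork pad with more than 1.5 N, the scale is within 0.015 rad of level, at rest, and within 30 mm of where it stood (contact force between each of foot_fl, foot_rr, foot_fr, foot_rl and anything else above 1.5 N and angle between scale's own z axis and vertical below 0.015 rad and linear speed of scale below 0.01 m/s and distance of scale from where it was at the start of the episode below 0.03 m); the robot touches nothing.
It fails at once if a foot is pressed or jacked down with more than 18 N (contact force between any of foot_fl, foot_rr, foot_fr, foot_rl and anything else above 18 N).
It fails at once if the scale is tipped by more than 0.1 rad (angle between scale's own z axis and vertical above 0.1 rad).
It fails at once if the scale is dragged more than 40 mm (distance of scale from where it was at the start of the episode above 0.04 m).
It fails at once if a bystander is moved by more than 30 mm (distance of any of mug, lemon, rice_bowl, tea_light, garlic, table_fork from where it was at the start of the episode above 0.03 m).
It also fails if it takes over 70 s, if anything falls off the work surface, if the arm or the gripper's body presses on something with over 40 N, if the wrist force passes 120 N, or if a joint passes its speed limit or range.

### The arm

A 7-joint arm with a two-finger parallel gripper is mounted at the origin on a cart in front of the work surface, level with it; the furniture and walls round the work are solid. World frame = base frame: x ahead of the robot, y to its left, z up, the work surface at z = 0. Lengths are in m, angles in rad, forces in N, time in s.
With the tool pointing down it reaches from about 0.425 to 0.975 m from the base axis. Payload 16.7 kg.
Tool frame: the origin (TCP) lies midway between the tips of the shut fingers; the grasp point (between the pads) lies 19 mm behind it (tcp_to_grasp is the distance from the TCP to the grasp point, in m); z points along the fingers, x is the direction in which the jaws open and shut, and the axes are right-handed (so a half turn about z gives the same grasp; the last joint's range is limited). The gripper opens to 85 mm and grips with 20 to 120 N. Pads are 22 mm wide; open, the fingers measure 114 mm over their backs; the gripper's body (76 mm by 85 mm) begins 54 mm behind the grasp point. The pads swing forward as they close: fully open they stand 13 mm farther back than shut.
Start: joints at [-1.262, 0.426, 0.074, 1.606, -0.034, 1.111, -0.067], TCP at [0.298, 0.605, 0.231] pointing down, gripper open.
Joint ranges: [-2.85, 2.85], [-0.5, 2.14], [-1.23, 1.37], [0.21, 2.46], [-1.02, 4.16], [0.16, 2.05], [-2.73, 2.73]. Speed limits (rad/s): [1.89, 1.89, 2.39, 2.39, 3.01, 3.01, 3.01].

### API

Orientations are given as a rotation vector (axis times angle).
In Python, from station import state, camera, sign_off, look_for, silhouettes, tcp_to_grasp gives the robot as it stands.
- The arm moves only by the shell command python3 -m pendant 'ROWS'. ROWS is JSON, a list of rows, each a list of 5 numbers: the finger opening in cm, from 0 to 8.54, then the shift along the tool's x, y, z in cm, then the turn about the tool's z in rad. A call has 1 to 8 rows; each row shifts and turns the commanded pose from where the row before left it, along the tool's axes as they then stand; what a row does not reach is not made up. A row lasts 1/10 s, in which the tool goes at most 50 mm and 8.59 degrees, less where a joint would pass 70% of its speed; a pose out of reach is approached as far as the arm can. A call is refused whole if a number of a shift passes 5 or a number of a turn 0.15, either way. A call with a gripper value outside its range is refused whole. The fingers move at their own pace and stop on an object; the grip force is fixed at half the most. Time passes only in rows, so rows that do not move let the fingers close. It gives the time, the measured TCP pose, the force and the opening at its end, in the units of the state.
- state(): the state, without advancing time (a new reading comes with each control period).
- camera(name): name is "scene" or "side" or "wrist"; returns a dict with "pixels" (420x560x3 uint8, red, green, blue), "fx", "fy", "cx", "cy" (pixels), "R" (3x3) and "t" (3): a world point X has camera coordinates R X + t; the wrist camera has in their place "hand_eye" (4x4, takes a point from camera to tool coordinates, whose origin is the TCP and whose axes are the tool frame's). Camera axes: x right, y down, z forward; pixel columns grow to the right and rows downward; lengths in m; the calibration is good to about 2 mm. A picture is of the moment at which its call begins: read the wrist's pose just before it. There is no depth.
- sign_off(): hands the job in, once; it reports no verdict.
Trained networks look in the newest picture that a camera, given by its name, has taken for a name from the list of things; names that differ only in an ending like _2 or _b are one class to them, and where a whole thing is asked for, a point or a joint stands for the part that bears it (a point fixed in the world has none). Each returns a list of dicts, best first, with "conf" (0 to 1); they miss things now and then, are a little off and sometimes report something else, mostly with a low value. They report only what shows in the picture. A call takes as long as a camera call.
- look_for(target, camera): "xyz" ([x, y, z] in m, in world coordinates, good to about 4 mm: the middle of the surface that is visible of it).
- silhouettes(target, camera): "region" (420x560 bool, what is visible of it).
The state is a dict: "clock": time; "joint_pos": joint angles; "dq": joint speeds; "effort": joint torques, N m; "tcp_pos": TCP position; "ee_rot": TCP orientation; "force": force on the tool from outside, world axes, zero at the start; "moment": the same for the moment, N m; "opening": finger opening in m.
Only numpy, scipy, OpenCV 4.12 (cv2) and the standard library are available. Lean on these libraries where they do the work, as an engineer would, in place of code of your own. Each camera call takes 0.05 s, during which the arm holds its last target.

## Working session

There is one attempt and no reset: what is moved stays moved. The work goes in short steps, Python scripts to look and compute and a shell command to move; the robot and the scene stay as the last step left them, time stands still between calls to the robot, and variables do not carry over. Pictures are saved under pics/ and viewed, and the job is handed in when it is done.

```bash
ls; mkdir -p pics; cat > h.py <<'E'
import numpy as np, cv2
from scipy.spatial.transform import Rotation as Ro
from station import *
def snap(n,f):
    s=state(); c=camera(n); cv2.imwrite('pics/'+f,c['pixels'][:,:,::-1]); return s,c
def st():
    s=state(); print({k:np.round(s[k],4).tolist() for k in ('clock','tcp_pos','ee_rot','force','moment','opening')}); return s
E
python3 - <<'E'
from h import *
st(); print(tcp_to_grasp, state()['joint_pos'])
for n in ('scene','side','wrist'):
    s,c=snap(n,n+'0.png')
    for t in ('scale','wheel_fl_top','wheel_rr_top','scale_plate','foot_fl','foot_rr','foot_fr','foot_rl','garlic','table_fork','mug'):
        try: print(n,t,[(np.round(d['xyz'],4).tolist(),round(d['conf'],2)) for d in look_for(t,n)[:2]])
        except Exception as e: print(n,t,e)
E
```

```text
pics
{'clock': 0.0, 'tcp_pos': [0.2982, 0.6051, 0.2306], 'ee_rot': [2.6669, 1.659, -0.0017], 'force': [-0.7287, -0.5615, -0.9352], 'moment': [-0.0363, -0.0023, -0.0321], 'opening': 0.0855}
0.0187 [-1.2625066   0.42671679  0.07382748  1.60662563 -0.03410593  1.1107996
 -0.06710797]
scene scale [([0.4759, -0.1448, 0.0385], 0.92)]
scene wheel_fl_top [([0.4246, -0.0453, 0.0735], 0.83), ([0.5649, -0.2142, 0.0794], 0.58)]
scene wheel_rr_top [([0.5672, -0.2136, 0.0778], 0.49)]
scene scale_plate [([0.4733, -0.1432, 0.0376], 0.63)]
scene foot_fl [([0.4208, -0.0388, 0.0748], 0.15)]
scene foot_rr []
scene foot_fr []
scene foot_rl [([0.8087, -0.0656, 0.0086], 0.42)]
scene garlic [([0.4046, 0.1871, 0.0302], 0.67), ([0.7477, -0.134, 0.0414], 0.28)]
scene table_fork [([0.3685, 0.3, 0.0029], 0.5)]
scene mug [([0.7503, -0.0068, 0.0591], 0.84)]
side scale [([0.5022, -0.1037, 0.0376], 0.88)]
side wheel_fl_top [([0.4268, -0.0263, 0.0741], 0.46)]
side wheel_rr_top []
side scale_plate [([0.5021, -0.0964, 0.0363], 0.81)]
side foot_fl []
side foot_rr []
side foot_fr []
side foot_rl [([0.4185, 0.2053, 0.0322], 0.28)]
side garlic [([0.4158, 0.2031, 0.0341], 0.78)]
side table_fork [([0.3763, 0.3488, 0.0015], 0.92)]
side mug [([0.7834, -0.0264, 0.064], 0.93)]
wrist scale []
wrist wheel_fl_top []
wrist wheel_rr_top []
wrist scale_plate []
wrist foot_fl []
wrist foot_rr []
wrist foot_fr []
wrist foot_rl []
wrist garlic []
wrist table_fork []
wrist mug []
```

View pics/scene0.png

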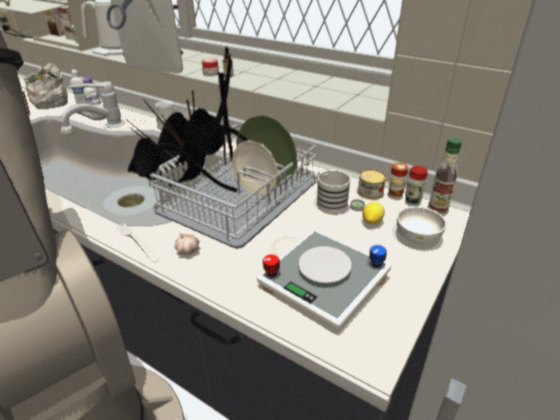

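View pics/side0.png

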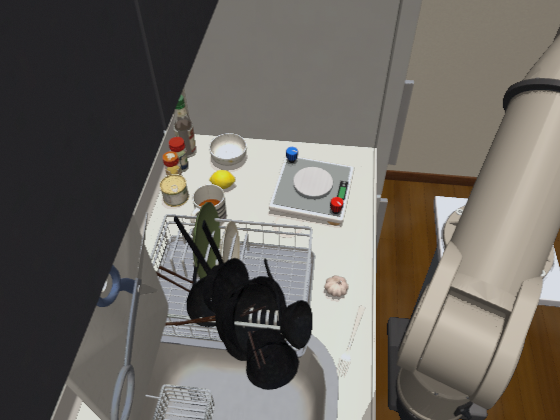

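```bash
python3 - <<'E'
from h import *
s=st()
print(Ro.from_rotvec(s['ee_rot']).as_matrix().round(3))
for n in ('scene','side'):
    c=camera(n); print(n,c['fx'],c['cx'],c['cy'],(-c['R'].T@c['t']).round(3),c['R'].round(3).tolist())
c=camera('wrist');print(c['fx'],c['hand_eye'].round(4))
np.savez('cams.npz',**{n+k:camera(n)[k] for n in ('scene','side') for k in ('R','t','fx','fy','cx','cy')})
st()
E
```

```text
{'clock': 1.8, 'tcp_pos': [0.2984, 0.6054, 0.2313], 'ee_rot': [2.6676, 1.6593, -0.0001], 'force': [-0.1469, 0.4448, -0.2284], 'moment': [-0.0077, -0.0099, 0.0717], 'opening': 0.0857}
[[ 0.442  0.897 -0.   ]
 [ 0.897 -0.442 -0.   ]
 [-0.    -0.    -1.   ]]
scene 424.64684729922044 281.59171308082296 206.12654631193345 [-0.112 -0.418  0.66 ] [[0.546, -0.838, -0.003], [-0.474, -0.305, -0.826], [0.691, 0.453, -0.563]]
side 519.7401337750018 273.2060834716121 211.59708990829185 [0.464 0.902 1.12 ] [[-0.992, -0.129, -0.017], [-0.087, 0.756, -0.648], [0.096, -0.641, -0.761]]
369.90992164722945 [[ 1.000e+00  4.000e-04 -1.000e-04  1.000e-04]
 [-3.000e-04  9.607e-01  2.774e-01 -7.010e-02]
 [ 2.000e-04 -2.774e-01  9.607e-01 -1.427e-01]
 [ 0.000e+00  0.000e+00  0.000e+00  1.000e+00]]
{'clock': 2.55, 'tcp_pos': [0.2983, 0.6055, 0.2313], 'ee_rot': [-2.6676, -1.6594, 0.0001], 'force': [0.5734, -0.6078, -0.2622], 'moment': [0.0621, -0.0214, 0.0675], 'opening': 0.0857}
```

```bash
cat >> h.py <<'E'
def blob(img,col):
    h=cv2.cvtColor(img,cv2.COLOR_RGB2HSV); H,S,V=h[...,0],h[...,1],h[...,2]
    m=((H<8)|(H>172)) if col=='red' else ((H>105)&(H<135))
    return (m&(S>150)&(V>60)).astype(np.uint8)
def tri(obs):
    # obs list of (P-like (fx,fy,cx,cy,R,t), uv)
    A=[];b=[]
    for (fx,fy,cx,cy,R,t),(u,v) in obs:
        o=-R.T@t; d=R.T@np.array([(u-cx)/fx,(v-cy)/fy,1]); d/=np.linalg.norm(d)
        M=np.eye(3)-np.outer(d,d); A.append(M); b.append(M@o)
    A=np.vstack(A); b=np.hstack(b); x,r,_,_=np.linalg.lstsq(A,b,rcond=None); return x,np.sqrt(r)
def wcam(s,c):
    T=np.eye(4);T[:3,:3]=Ro.from_rotvec(s['ee_rot']).as_matrix();T[:3,3]=s['tcp_pos']
    X=np.linalg.inv(T@c['hand_eye']); return (c['fx'],c['fy'],c['cx'],c['cy'],X[:3,:3],X[:3,3])
E
python3 - <<'E'
from h import *
z=np.load('cams.npz'); 
for col,pt in (('red',[(271,264),(337,204)]),('blue',[(378,254),(292,154)])):
    o=[]
    for n,p in zip(('scene','side'),pt):
        img=cv2.imread(f'pics/{n}0.png')[:,:,::-1].copy()
        m=blob(img,col); k,l,stt,cen=cv2.connectedComponentsWithStats(m)
        i=min(range(1,k),key=lambda i:np.hypot(*(cen[i]-p))-(stt[i][4]>20)*20)
        print(n,col,cen[i],stt[i])
        o.append(([z[n+q] for q in ('fx','fy','cx','cy','R','t')],cen[i]))
    print(tri(o))
for n,b in (('scene',(240,210,410,330)),('side',(260,130,370,230))):
    im=cv2.imread(f'pics/{n}0.png')[b[1]:b[3],b[0]:b[2]]
    cv2.imwrite(f'pics/{n}_z.png',cv2.resize(im,None,fx=4.5,fy=4.5,interpolation=cv2.INTER_CUBIC))
E
```

```text
scene red [271.41037736 263.88207547] [264 255  15  19 212]
side red [336.15441176 203.78676471] [331 197  12  15 136]
(array([ 0.43234913, -0.03611292,  0.06179821]), array([0.00105044]))
scene blue [377.77272727 254.11111111] [371 246  15  18 198]
side blue [291.14814815 153.13888889] [286 147  11  14 108]
(array([ 0.57366194, -0.21253231,  0.06887513]), array([0.00103545]))
```

View pics/scene_z.png

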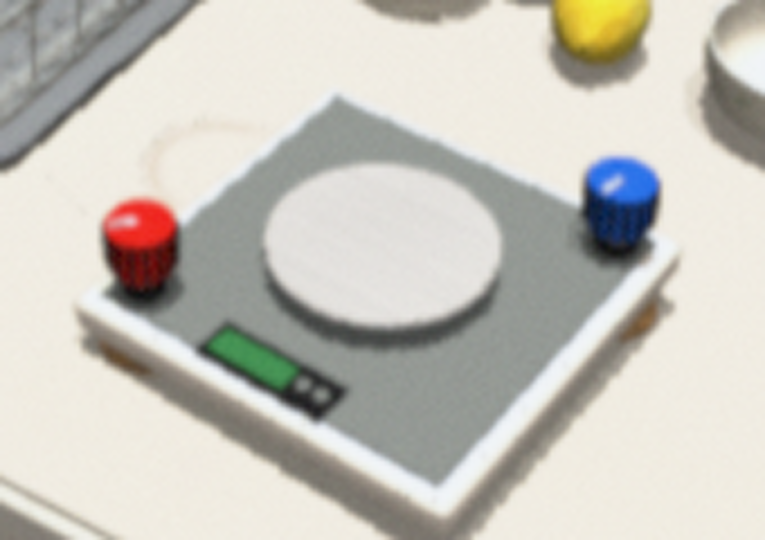

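View pics/side_z.png

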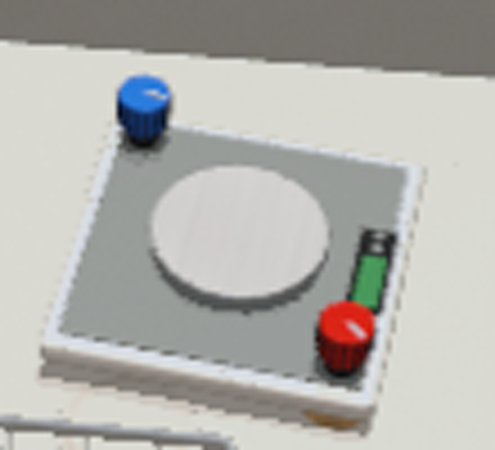

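```bash
python3 - <<'E'
from h import *
z=np.load('cams.npz')
def at(n,u,v,h):
    fx,fy,cx,cy,R,t=[z[n+q] for q in ('fx','fy','cx','cy','R','t')]
    o=-R.T@t; d=R.T@np.array([(u-cx)/fx,(v-cy)/fy,1]); return (o+d*(h-o[2])/d[2]).round(3)[:2]
for p in [(236,232),(160,205),(156,180)]: print('scene',p,at('scene',*p,0),at('scene',*p,.1))
for p in [(312,225),(310,340),(310,320),(300,370),(250,380)]: print('side',p,at('side',*p,0),at('side',*p,.1),at('side',*p,.2))
E
```

```text
scene (236, 232) [0.538 0.146] [0.439 0.061]
scene (160, 205) [0.52  0.399] [0.424 0.275]
scene (156, 180) [0.609 0.51 ] [0.5  0.37]
side (312, 225) [ 0.493 -0.006] [0.491 0.075] [0.488 0.156]
side (310, 340) [0.47  0.339] [0.469 0.389] [0.469 0.439]
side (310, 320) [0.474 0.287] [0.473 0.342] [0.473 0.397]
side (300, 370) [0.486 0.415] [0.484 0.458] [0.482 0.502]
side (250, 380) [0.594 0.451] [0.582 0.491] [0.571 0.532]
```

```bash
python3 -m pendant '[[6,-3.35,2.8,0,0],[6,-3.35,2.8,0,0],[6,-3.35,2.8,0,0],[6,-3.35,2.8,0,0],[6,-3.35,2.8,0,0],[6,-3.35,2.8,0,0],[6,-2.5,1.9,0,0],[6,-2.5,1.9,0,0]]'
```

```text
clock: 3.35
tcp_pos: [0.3724, 0.2877, 0.2316]
ee_rot: [-2.668, -1.658, -0.001]
force: [0.1, 0.9, 0.5]
opening: 0.0602
```

```bash
python3 -m pendant '[[6,-3.58,2.57,0,0],[6,-3.58,2.57,0,0],[6,-3.58,2.57,0,0],[6,-3.58,2.57,0,0],[6,-3.58,2.57,0,0],[6,-3.58,2.57,0,0],[6,-3.58,2.57,0,0],[6,-3.58,2.57,0,0]]'
python3 - <<'E'
from h import *
print(state()['joint_pos'])
s,c=snap('wrist','w1.png'); np.save('w1.npy',np.array(0))
import pickle; pickle.dump((s,c),open('w1.pkl','wb')); st()
E
```

```text
clock: 4.15
tcp_pos: [0.43, -0.0603, 0.2317]
ee_rot: [2.667, 1.659, 0.002]
force: [1.6, 0.4, -0.2]
opening: 0.06
[-5.78065018e-01 -1.18989127e-03  5.79699654e-01  2.14383932e+00
  3.52911557e-05  9.97676863e-01  1.11464715e+00]
{'clock': 4.2, 'tcp_pos': [0.4306, -0.0664, 0.232], 'ee_rot': [2.6701, 1.6519, 0.0019], 'force': [-1.6972, -6.7996, 0.3112], 'moment': [-0.3235, 0.1192, -0.0241], 'opening': 0.0598}
```

View pics/w1.png

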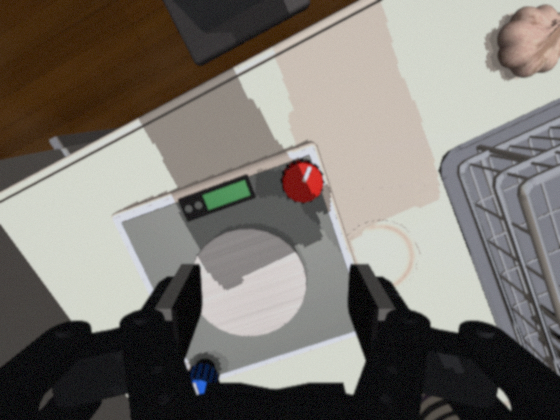

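```bash
python3 -m pendant '[[6,0,0,0,0],[6,0,0,0,0]]'
python3 - <<'E'
from h import *
import pickle
s,c=snap('wrist','w2.png'); print(s['tcp_pos'],s['force']); pickle.dump((s,c),open('w2.pkl','wb'))
E
python3 -m pendant '[[6,0,4,0,0],[6,0,4,0,0],[6,0,0,0,0],[6,0,0,0,0],[6,0,0,0,0]]'
python3 - <<'E'
from h import *
import pickle
s,c=snap('wrist','w3.png'); print(s['tcp_pos'],s['force']); pickle.dump((s,c),open('w3.pkl','wb'))
a=cv2.imread('pics/w2.png');b=cv2.imread('pics/w3.png'); 
cv2.imwrite('pics/w23.png',cv2.resize(np.hstack([a,b]),(800,300)))
E
```

```text
clock: 4.4
tcp_pos: [0.4299, -0.0583, 0.2313]
ee_rot: [-2.668, -1.659, -0.0]
force: [-0.1, 0.2, 0.0]
opening: 0.0599
[ 0.4299482  -0.05831777  0.2313449 ] [-0.1028131   0.19080824  0.00945884]
clock: 4.95
tcp_pos: [0.501, -0.0929, 0.2311]
ee_rot: [-2.666, -1.66, 0.001]
force: [-0.1, 0.3, 0.4]
opening: 0.0597
[ 0.50104931 -0.092926    0.2310859 ] [-0.14094267  0.31893768  0.44789226]
```

View pics/w23.png

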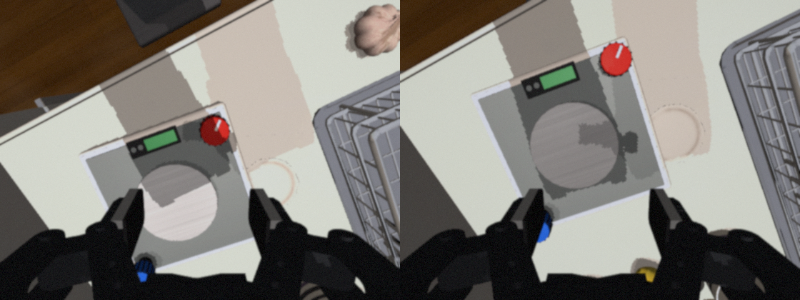

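```bash
python3 - <<'E'
from h import *
a=cv2.imread('pics/w2.png')[150:220,260:350];b=cv2.imread('pics/w3.png')[40:120,260:350]
a=cv2.resize(a,(400,311),interpolation=cv2.INTER_CUBIC);b=cv2.resize(b,(400,356),interpolation=cv2.INTER_CUBIC)[:311]
cv2.imwrite('pics/z23.png',np.hstack([a,b]))
E
```

```text
(no output)
```

View pics/z23.png

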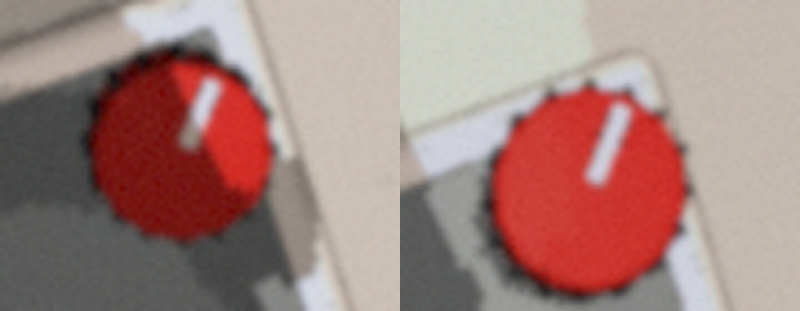

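```bash
python3 - <<'E'
from h import *
import pickle
A=pickle.load(open('w2.pkl','rb'));B=pickle.load(open('w3.pkl','rb'))
a=wcam(*A);b=wcam(*B)
print(tri([(a,(301.2,183.3)),(b,(302.8,82.7))]))
# plate centre
for n,(S,C) in (('a',A),('b',B)):
    print(n)
z=np.load('cams.npz'); sc=[z['scene'+q] for q in ('fx','fy','cx','cy','R','t')]; sd=[z['side'+q] for q in ('fx','fy','cx','cy','R','t')]
# top centres in scene zoom (4.5x)
print(tri([(sc,(240+142/4.5,210+222/4.5)),(sd,(260+345/4.5,130+322/4.5)),(a,(301.2,183.3)),(b,(302.8,82.7))]))
print(tri([(sc,(240+622/4.5,210+184/4.5)),(sd,(260+144/4.5,130+93/4.5))]))
E
```

```text
(array([ 0.43226099, -0.03481022,  0.07227117]), array([9.12096588e-05]))
a
b
(array([ 0.43239622, -0.03505914,  0.07301867]), array([0.00088354]))
(array([ 0.57150377, -0.21276854,  0.07912131]), array([0.00051286]))
```

```bash
python3 -m pendant '[[6,1.08,-4.35,2,0],[6,1.08,-4.35,2,0],[6,0,0,3,0],[6,0,0,3,0],[6,0,0,1,0],[6,0,0,0,0],[6,0,0,0,0]]'
python3 - <<'E'
from h import *
st(); s,c=snap('wrist','w4.png')
E
```

```text
clock: 5.7
tcp_pos: [0.4337, -0.0361, 0.1222]
ee_rot: [2.668, 1.659, 0.001]
force: [0.9, 0.2, -0.9]
opening: 0.06
{'clock': 5.7, 'tcp_pos': [0.4337, -0.0361, 0.1222], 'ee_rot': [2.6677, 1.6589, 0.0009], 'force': [0.8759, 0.2343, -0.9343], 'moment': [0.0125, -0.0054, -0.0171], 'opening': 0.06}
```

View pics/w4.png

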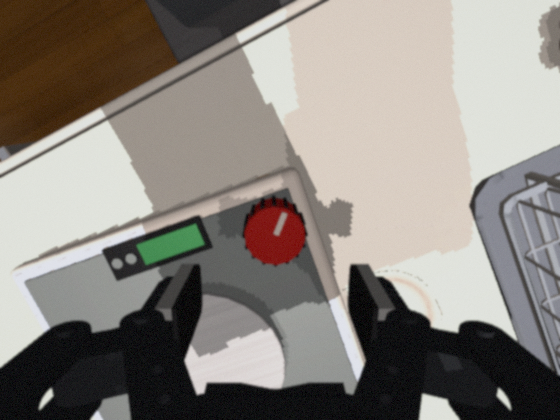

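```bash
python3 - <<'E'
from h import *
import pickle
A=pickle.load(open('w2.pkl','rb'));B=pickle.load(open('w3.pkl','rb'))
a=wcam(*A);b=wcam(*B)
c=camera('wrist'); s=state(); w=wcam(s,c)
img=c['pixels']; m=blob(img,'red'); k,l,q,cen=cv2.connectedComponentsWithStats(m); i=1+np.argmax(q[1:,4]); print(cen[i],q[i])
x,r=tri([(a,(301.2,183.3)),(b,(302.8,82.7)),(w,(274.5,234))]); print(x,r)
R=Ro.from_rotvec(s['ee_rot']).as_matrix(); print((R.T@(x-s['tcp_pos'])*100).round(2))
E
```

```text
[273.69180801 233.03789246] [ 244  198   61   67 2771]
[ 0.43218665 -0.03489982  0.07253192] [0.00025351]
[ 0.02 -0.22  4.99]
```

```bash
python3 -m pendant '[[6,0,-0.2,3,0],[6,0,0,3,0],[6,0,0,1.6,0],[6,0,0,0,0],[6,0,0,0,0],[4.4,0,0,0,0],[4.4,0,0,0,0]]'
```

```text
clock: 6.5
tcp_pos: [0.4322, -0.035, 0.0463]
ee_rot: [2.667, 1.659, 0.003]
force: [0.5, -0.3, -0.0]
opening: 0.0441
```

```bash
python3 -m pendant '[[3.9,0,0,0,0],[3.9,0,0,0,0],[3.9,0,0,0,0]]'
```

```text
clock: 6.8
tcp_pos: [0.4316, -0.0351, 0.0455]
ee_rot: [2.667, 1.659, 0.0]
force: [0.2, -0.3, -0.1]
opening: 0.039
```

```bash
python3 -m pendant '[[3.6,0,0,0,0],[3.6,0,0,0,0]]'; python3 - <<'E'
from h import *
s,c=snap('wrist','w5.png')
E
```

```text
clock: 7.0
tcp_pos: [0.4314, -0.0352, 0.0453]
ee_rot: [-2.668, -1.659, 0.0]
force: [0.2, 0.7, 0.9]
opening: 0.0361
```

View pics/w5.png

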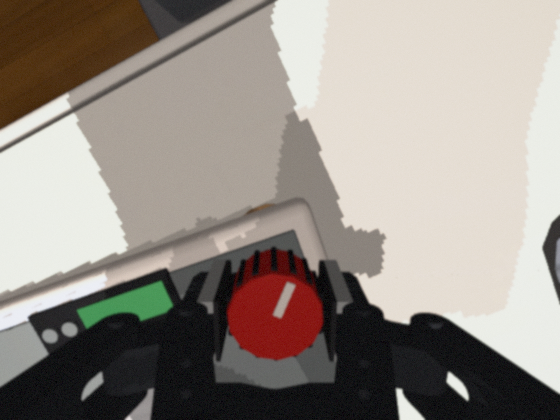

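```bash
python3 -m pendant '[[3.4,0,0,0,0],[3.3,0,0,0,0],[3.2,0,0,0,0],[3.0,0,0,0,0]]'; python3 -c "
from h import *
st()"
```

```text
clock: 7.45
tcp_pos: [0.4314, -0.0352, 0.0453]
ee_rot: [-2.668, -1.659, 0.0]
force: [-1.4, -0.1, 2.7]
opening: 0.0323
{'clock': 7.45, 'tcp_pos': [0.4314, -0.0352, 0.0453], 'ee_rot': [-2.6675, -1.6593, 0.0003], 'force': [-1.4402, -0.0948, 2.7149], 'moment': [-0.0505, 0.2878, -0.0504], 'opening': 0.0323}
```

```bash
python3 -m pendant '[[3.0,0,0,-0.03,0],[3.0,-0.007,0.015,-0.03,0.1],[3.0,-0.006,0.015,-0.03,0.1],[3.0,-0.004,0.016,-0.03,0.1],[3.0,0,0,0,0]]'; python3 -c "
from h import *
st(); snap('wrist','w6.png')"
```

```text
clock: 7.95
tcp_pos: [0.4319, -0.0354, 0.0465]
ee_rot: [2.886, 1.24, -0.0]
force: [0.9, 1.3, -0.3]
opening: 0.0323
{'clock': 7.95, 'tcp_pos': [0.4319, -0.0354, 0.0465], 'ee_rot': [2.8865, 1.2396, -0.0], 'force': [0.9171, 1.3126, -0.2756], 'moment': [0.3869, -0.175, -0.052], 'opening': 0.0323}
```

View pics/w6.png

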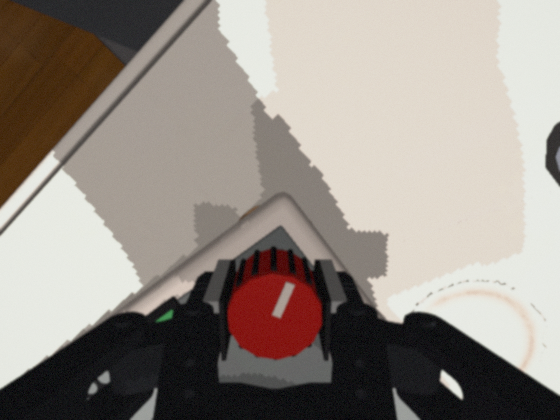

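```bash
python3 -m pendant '[[3.0,-0.002,0.016,-0.03,0.1],[3.0,0,0.017,-0.03,0.1],[3.0,0.002,0.017,-0.03,0.1],[3.0,0.004,0.016,-0.03,0.1],[3.0,0,0,0,0]]'; python3 -c "
from h import *
st()"
```

```text
clock: 8.5
tcp_pos: [0.4325, -0.0358, 0.0477]
ee_rot: [3.074, 0.646, 0.001]
force: [2.4, 1.8, -0.5]
opening: 0.0324
{'clock': 8.5, 'tcp_pos': [0.4325, -0.0358, 0.0477], 'ee_rot': [3.0743, 0.6458, 0.0005], 'force': [2.4369, 1.8341, -0.493], 'moment': [0.9487, -0.7079, 0.0105], 'opening': 0.0324}
```

```bash
python3 -m pendant '[[3.0,0.005,0.016,-0.03,0.1],[3.0,0.006,0.015,-0.03,0.1],[3.0,0.008,0.015,-0.03,0.1],[3.0,0.009,0.014,-0.03,0.1],[3.0,0,0,0,0]]'; python3 -c "
from h import *
st(); snap('wrist','w7.png')"
```

```text
clock: 9.0
tcp_pos: [0.4332, -0.0364, 0.049]
ee_rot: [3.141, 0.025, 0.001]
force: [2.3, 2.9, -0.7]
opening: 0.0325
{'clock': 9.0, 'tcp_pos': [0.4332, -0.0364, 0.049], 'ee_rot': [3.1413, 0.025, 0.001], 'force': [2.279, 2.9169, -0.7185], 'moment': [0.9969, -1.0463, -0.0104], 'opening': 0.0325}
```

View pics/w7.png

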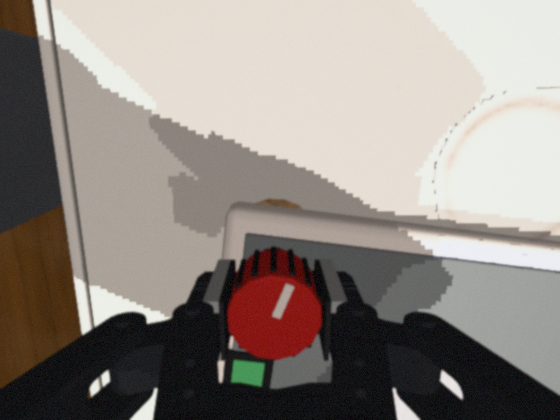

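```bash
python3 -m pendant '[[3.6,0,0,0,0],[4.5,0,0,0,0],[5.5,0,0,0,0],[5.5,0,0,-3,0],[5.5,0,0,-3,0],[2,0,0,0,0],[0,0,0,0,0],[0,0,0,0,0]]'; python3 -c "
from h import *
import pickle
st(); pickle.dump(snap('wrist','w8.png'),open('w8.pkl','wb')); snap('scene','s8.png')"
```

```text
clock: 9.85
tcp_pos: [0.4321, -0.0364, 0.1083]
ee_rot: [3.142, 0.022, -0.001]
force: [-0.1, -0.1, 0.0]
opening: 0.0119
{'clock': 9.85, 'tcp_pos': [0.4321, -0.0364, 0.1083], 'ee_rot': [3.1415, 0.0216, -0.0014], 'force': [-0.095, -0.0648, 0.0207], 'moment': [0.069, -0.0448, -0.0484], 'opening': 0.0119}
```

View pics/w8.png

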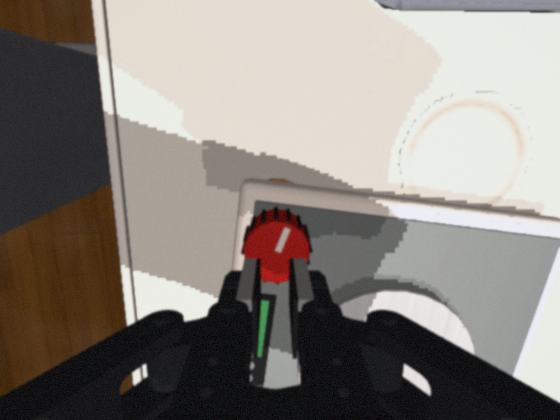

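```bash
cat > f.py <<'E'
from h import *
s=state(); print('  t %.2f x %.4f y %.4f z %.5f F %s M %s op %.4f'%(s['clock'],*s['tcp_pos'],np.round(s['force'],2),np.round(s['moment'],3),s['opening']))
E
python3 -m pendant '[[0,0,0,2.3,0],[0,0,0,0,0],[0,0,0,0,0]]' >/dev/null; python3 f.py
python3 -m pendant '[[0,0,0,0.1,0],[0,0,0,0,0]]' >/dev/null; python3 f.py
python3 -m pendant '[[0,0,0,0.1,0],[0,0,0,0,0]]' >/dev/null; python3 f.py
python3 -m pendant '[[0,0,0,0.05,0],[0,0,0,0,0]]' >/dev/null; python3 f.py
```

```text
t 10.25 x 0.4320 y -0.0373 z 0.08570 F [ 1.1   0.03 -0.72] M [-0.013 -0.066  0.058] op 0.0002
  t 10.45 x 0.4329 y -0.0366 z 0.08530 F [ 0.29  0.06 -0.1 ] M [-0.053 -0.026 -0.   ] op -0.0001
  t 10.65 x 0.4327 y -0.0365 z 0.08406 F [ 0.03 -0.02  0.76] M [-0.    -0.023  0.012] op 0.0001
  t 10.85 x 0.4326 y -0.0365 z 0.08344 F [0.45 0.29 0.5 ] M [ 0.022 -0.038 -0.007] op -0.0005
```

```bash

python3 -m pendant '[[0,0,0,0.1,0],[0,0,0,0.05,0],[0,0,0,0,0]]' >/dev/null; python3 f.py
python3 -m pendant '[[0,0,0,0.05,0],[0,0,0,0,0]]' >/dev/null; python3 f.py
python3 -m pendant '[[0,0,0,0.05,0],[0,0,0,0,0]]' >/dev/null; python3 f.py
python3 -m pendant '[[0,0,0,0.05,0],[0,0,0,0,0]]' >/dev/null; python3 f.py
```

```text
t 11.15 x 0.4326 y -0.0366 z 0.08184 F [ 0.37  0.39 -0.12] M [-0.072  0.005 -0.039] op 0.0001
  t 11.35 x 0.4326 y -0.0366 z 0.08137 F [-0.27  0.53  0.27] M [0.056 0.031 0.048] op -0.0002
  t 11.55 x 0.4326 y -0.0366 z 0.08087 F [ 1.06  0.08 -0.67] M [-0.044  0.026  0.017] op -0.0000
  t 11.75 x 0.4326 y -0.0366 z 0.08037 F [-0.96  0.34  0.24] M [-0.034 -0.004  0.067] op 0.0000
```

```bash

python3 -m pendant '[[0,0,0,0.05,0],[0,0,0,0,0]]' >/dev/null; python3 f.py
python3 -m pendant '[[0,0,0,0.03,0],[0,0,0,0,0]]' >/dev/null; python3 f.py
python3 -m pendant '[[0,0,0,0.03,0],[0,0,0,0,0]]' >/dev/null; python3 f.py
python3 -m pendant '[[0,0,0,0.03,0],[0,0,0,0,0]]' >/dev/null; python3 f.py
```

```text
t 11.95 x 0.4326 y -0.0366 z 0.07986 F [-0.1  -0.8  -0.34] M [-0.049 -0.021 -0.012] op 0.0002
  t 12.15 x 0.4326 y -0.0366 z 0.07958 F [ 0.18 -0.79  0.28] M [-0.016 -0.001  0.052] op 0.0002
  t 12.35 x 0.4326 y -0.0366 z 0.07930 F [ 0.12 -0.28  1.15] M [-0.004  0.025  0.022] op -0.0001
  t 12.55 x 0.4326 y -0.0365 z 0.07903 F [-1.24  1.37  3.17] M [ 0.167  0.187 -0.036] op 0.0002
```

```bash

python3 -m pendant '[[0,0,0,-2,0],[0,0,0,-2,0],[0,2.75,3.58,0,0],[0,2.75,3.58,0,0],[0,2.75,3.58,0,0],[0,2.75,3.58,0,0],[0,2.75,3.58,0,0],[0,0,0,0,0]]' >/dev/null; python3 f.py
python3 - <<'E'
from h import *
import pickle
pickle.dump(snap('wrist','w9.png'),open('w9.pkl','wb')); snap('side','sd9.png'); st()
E
```

```text
t 13.35 x 0.5727 y -0.2170 z 0.11923 F [-0.82 -0.82 -0.33] M [ 0.023  0.019 -0.032] op -0.0004
{'clock': 13.45, 'tcp_pos': [0.5705, -0.2128, 0.1186], 'ee_rot': [3.1407, 0.0171, -0.0015], 'force': [-0.7752, 0.5426, -0.1196], 'moment': [0.0497, 0.0194, -0.0496], 'opening': 0.0002}
```

View pics/w9.png

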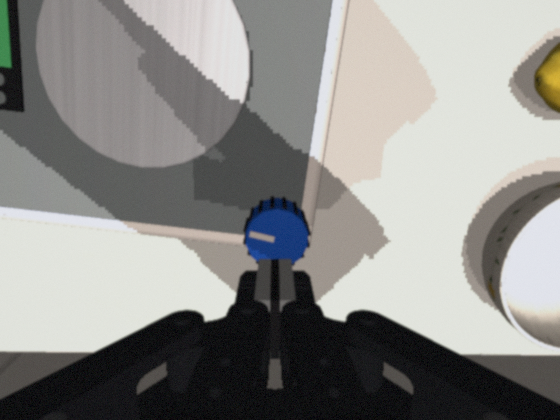

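View pics/sd9.png

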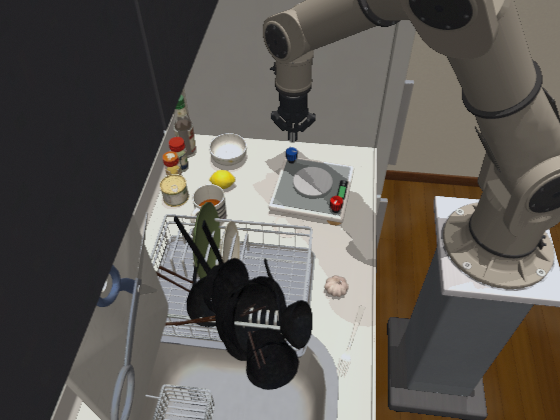

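```bash
python3 - <<'E'
from h import *
import pickle
s,c=pickle.load(open('w9.pkl','rb')); 
img=c['pixels']; m=blob(img,'blue'); k,l,q,cen=cv2.connectedComponentsWithStats(m); i=1+np.argmax(q[1:,4]); print(cen[i],q[i])
print(s['tcp_pos'])
fx,fy,cx,cy,R,t=wcam(s,c)
o=-R.T@t
for uv in ((277,233),(277,236)):
  d=R.T@np.array([(uv[0]-cx)/fx,(uv[1]-cy)/fy,1]); print((o+d*(.0785-o[2])/d[2]).round(4))
z=cv2.resize(img[180:280,220:340,::-1],(720,600),interpolation=cv2.INTER_CUBIC); cv2.imwrite('pics/z9.png',z)
E
```

```text
[277.63155936 232.41905471] [ 245  199   64   64 2687]
[ 0.57270689 -0.21695905  0.1192324 ]
[ 0.5742 -0.2109  0.0785]
[ 0.5742 -0.2126  0.0785]
```

View pics/z9.png

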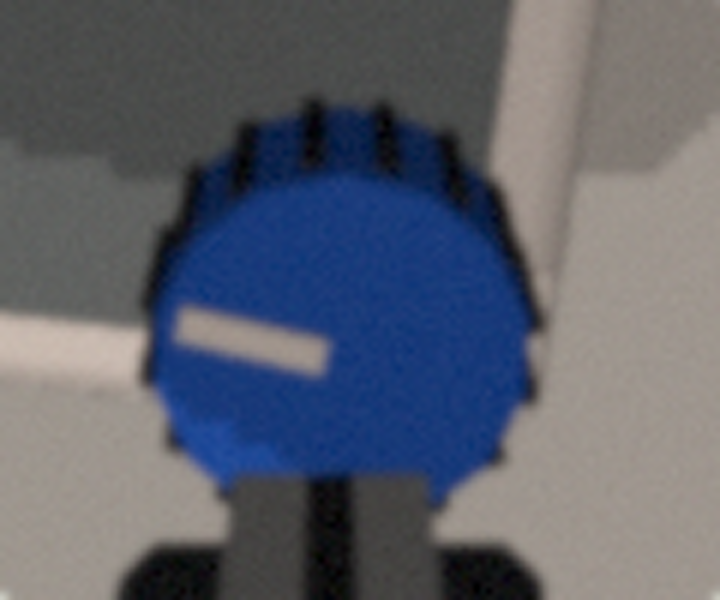

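```bash
python3 f.py; python3 -m pendant '[[0,0,0,0,0]]'>/dev/null; python3 - <<'E'
from h import *
s,c=snap('wrist','w10.png'); print(s['tcp_pos'])
img=c['pixels']; cv2.imwrite('pics/z10.png',cv2.resize(img[180:280,220:340,::-1],(720,600),interpolation=cv2.INTER_CUBIC))
fx,fy,cx,cy,R,t=wcam(s,c)
o=-R.T@t
for uv in ((277,233),(277,238),(277,243)):
  d=R.T@np.array([(uv[0]-cx)/fx,(uv[1]-cy)/fy,1]); print((o+d*(.0785-o[2])/d[2]).round(4))
E
```

```text
t 13.45 x 0.5705 y -0.2128 z 0.11862 F [-0.78  0.54 -0.12] M [ 0.05   0.019 -0.05 ] op 0.0002
[ 0.57021549 -0.2108216   0.11882075]
[ 0.5716 -0.2045  0.0785]
[ 0.5716 -0.2073  0.0785]
[ 0.5717 -0.2101  0.0785]
```

View pics/z10.png

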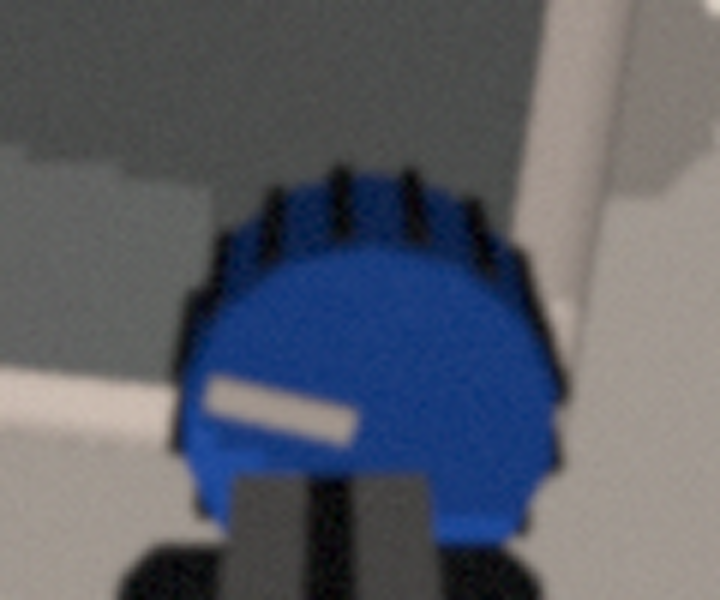

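```bash
python3 -m pendant '[[0,0.4,0.37,1.8,0],[0,0,0,1.7,0],[0,0,0,0,0],[0,0,0,0,0],[0,0,0,0,0]]'>/dev/null; python3 f.py;  python3 -m pendant '[[0,0,0,0,0]]'>/dev/null; python3 f.py; python3 -m pendant '[[0,0,0,0.1,0],[0,0,0,0,0]]'>/dev/null; python3 f.py;
```

```text
t 14.10 x 0.5749 y -0.2152 z 0.08443 F [ 0.35 -0.47  0.09] M [ 0.027 -0.028 -0.019] op 0.0002
  t 14.20 x 0.5750 y -0.2152 z 0.08464 F [ 0.64 -0.27  0.18] M [ 0.002  0.005 -0.004] op 0.0002
  t 14.40 x 0.5749 y -0.2151 z 0.08331 F [-0.56 -0.68 -0.17] M [-0.036  0.039  0.047] op -0.0001
```

```bash
for i in 1 2 3 4; do :; done
python3 -m pendant '[[0,0,0,0.1,0],[0,0,0,0,0]]'>/dev/null; python3 f.py
python3 -m pendant '[[0,0,0,0.1,0],[0,0,0,0,0]]'>/dev/null; python3 f.py
python3 -m pendant '[[0,0,0,0.05,0],[0,0,0,0,0]]'>/dev/null; python3 f.py
python3 -m pendant '[[0,0,0,0.05,0],[0,0,0,0,0]]'>/dev/null; python3 f.py
python3 -m pendant '[[0,0,0,0.05,0],[0,0,0,0,0]]'>/dev/null; python3 f.py
python3 -m pendant '[[0,0,0,0.05,0],[0,0,0,0,0]]'>/dev/null; python3 f.py
```

```text
t 14.60 x 0.5748 y -0.2151 z 0.08209 F [ 0.2   1.26 -0.25] M [ 0.009 -0.026  0.034] op -0.0002
  t 14.80 x 0.5748 y -0.2151 z 0.08102 F [ 0.02  0.35 -0.44] M [-0.01   0.017 -0.003] op 0.0001
  t 15.00 x 0.5748 y -0.2152 z 0.08057 F [0.75 0.3  1.2 ] M [ 0.002 -0.035 -0.051] op -0.0001
  t 15.20 x 0.5748 y -0.2151 z 0.08011 F [-0.13 -0.28  0.4 ] M [0.013 0.081 0.012] op -0.0000
  t 15.40 x 0.5749 y -0.2152 z 0.07967 F [ 0.42 -0.94  0.47] M [-0.076 -0.052 -0.007] op -0.0001
  t 15.60 x 0.5750 y -0.2154 z 0.07929 F [ 0.91 -0.72  2.2 ] M [-0.246 -0.132  0.032] op -0.0000
```

```bash

python3 -m pendant '[[0,0.022,0.027,0.05,0],[0,0,0,0,0]]'>/dev/null; python3 f.py
python3 -m pendant '[[0,0.022,0.027,0.05,0],[0,0,0,0,0]]'>/dev/null; python3 f.py
python3 -m pendant '[[0,0.022,0.027,0.05,0],[0,0,0,0,0]]'>/dev/null; python3 f.py
```

```text
t 15.80 x 0.5752 y -0.2156 z 0.07874 F [ 0.99 -1.52  2.15] M [-0.372 -0.203  0.008] op -0.0002
  t 16.00 x 0.5754 y -0.2158 z 0.07820 F [ 0.57 -1.32  3.82] M [-0.376 -0.197 -0.008] op 0.0001
  t 16.20 x 0.5756 y -0.2161 z 0.07775 F [ 1.06 -1.71  5.93] M [-0.271 -0.126  0.007] op 0.0000
```

```bash

python3 -m pendant '[[0,-0.06,-0.08,-0.15,0],[0,0,0,-2,0],[3,0,0,-2.2,0],[6,0,0,0,0],[6,0,0,0,0],[6,0,0,0,0]]'>/dev/null; python3 f.py
python3 - <<'E'
from h import *
s,c=snap('wrist','w11.png'); print(s['tcp_pos'])
img=c['pixels']; cv2.imwrite('pics/z11.png',cv2.resize(img[170:320,180:380,::-1],(800,600),interpolation=cv2.INTER_CUBIC))
fx,fy,cx,cy,R,t=wcam(s,c)
o=-R.T@t
for uv in ((277,233),(277,243),(287,243)):
  d=R.T@np.array([(uv[0]-cx)/fx,(uv[1]-cy)/fy,1]); print((o+d*(.0793-o[2])/d[2]).round(4))
E
```

```text
t 16.80 x 0.5744 y -0.2146 z 0.12035 F [-0.53 -1.16 -0.45] M [ 0.099  0.027 -0.008] op 0.0578
[ 0.57442488 -0.21462963  0.1203542 ]
[ 0.5758 -0.2085  0.0793]
[ 0.5759 -0.2141  0.0793]
[ 0.5812 -0.2141  0.0793]
```

View pics/z11.png

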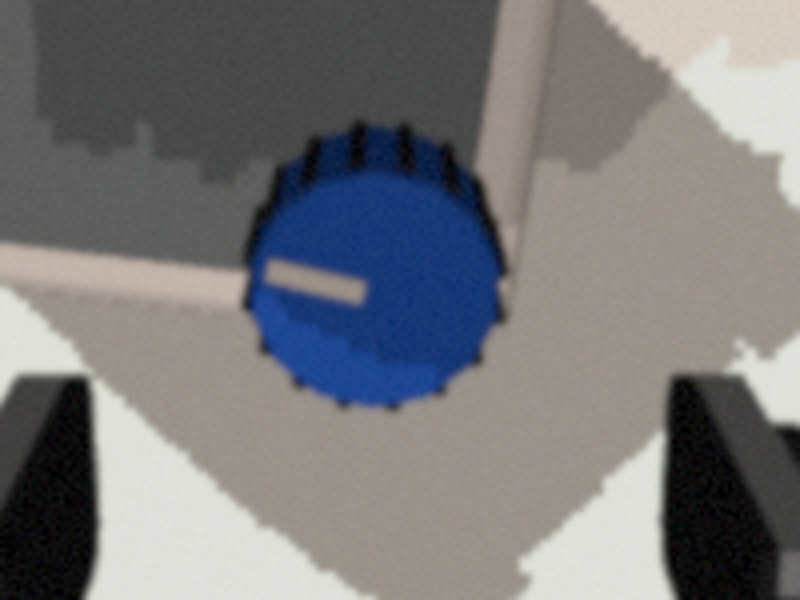

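```bash

python3 -m pendant '[[6,0,-0.1,3,0],[6,0,0,3,0],[6,0,0,1.1,0],[6,0,0,0,0],[4.4,0,0,0,0],[4.2,0,0,0,0],[3.8,0,0,0,0],[3.6,0,0,0,0]]'>/dev/null; python3 f.py; python3 -c "
from h import *
snap('wrist','w12.png')"
```

```text
t 17.65 x 0.5751 y -0.2143 z 0.05082 F [-1.06  0.    0.49] M [-0.014  0.037 -0.001] op 0.0361
```

View pics/w12.png

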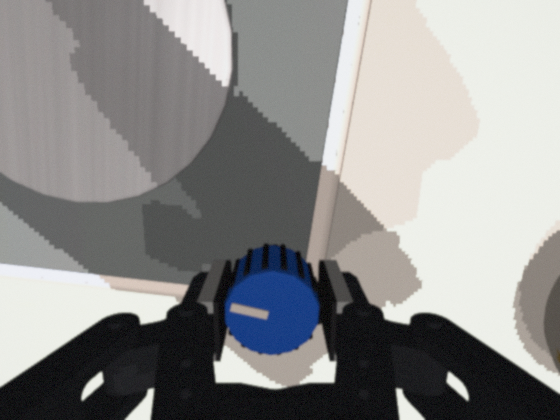

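```bash

python3 -m pendant '[[3.6,-0.1,0,0,0],[3.6,0,0,0,0],[3.4,0,0,0,0],[3.3,0,0,-0.01,0],[3.2,0,0,-0.02,0],[3.0,0,0,0,0],[3.0,0,0,0,0]]'>/dev/null; python3 f.py
```

```text
t 18.40 x 0.5740 y -0.2142 z 0.05047 F [ 0.03 -0.53  1.  ] M [-0.005 -0.156 -0.014] op 0.0326
```

```bash

python3 -m pendant '[[3.0,0,0,0,0.1],[3.0,0,0,0,0.1],[3.0,0,0,0,0.05],[3.0,0,0,0,0]]'>/dev/null; python3 f.py
python3 -m pendant '[[3.0,0,0,0,0.05],[3.0,0,0,0,0],[3.0,0,0,0,0]]'>/dev/null; python3 f.py
python3 -m pendant '[[3.0,0,0,0,0.05],[3.0,0,0,0,0],[3.0,0,0,0,0]]'>/dev/null; python3 f.py
python3 -m pendant '[[3.0,0,0,0,0.05],[3.0,0,0,0,0],[3.0,0,0,0,0]]'>/dev/null; python3 f.py
```

```text
t 18.80 x 0.5740 y -0.2143 z 0.05043 F [ 0.92 -0.73  1.32] M [-0.168 -0.229 -0.058] op 0.0322
  t 19.10 x 0.5740 y -0.2143 z 0.05049 F [ 1.38 -0.71  0.36] M [-0.172 -0.307 -0.062] op 0.0327
  t 19.40 x 0.5740 y -0.2143 z 0.05050 F [1.09 0.03 0.75] M [-0.232 -0.368 -0.063] op 0.0322
  t 19.70 x 0.5740 y -0.2142 z 0.05047 F [ 2.   -1.49  0.94] M [-0.273 -0.347 -0.073] op 0.0326
```

```bash

python3 -m pendant '[[3.0,0,0,0,0.05],[3.0,0,0,0,0],[3.0,0,0,0,0]]'>/dev/null; python3 f.py
python3 -m pendant '[[3.0,0,0,0,0.05],[3.0,0,0,0,0],[3.0,0,0,0,0]]'>/dev/null; python3 f.py;python3 -m pendant '[[3.0,0,0,0,0]]'>/dev/null; python3 f.py;python3 -m pendant '[[3.0,0,0,0,0]]'>/dev/null; python3 f.py
```

```text
t 20.00 x 0.5739 y -0.2142 z 0.05047 F [ 1.41 -1.63  0.25] M [-0.308 -0.424 -0.003] op 0.0321
  t 20.30 x 0.5739 y -0.2142 z 0.05045 F [ 0.93 -2.82  2.11] M [-0.325 -0.429 -0.015] op 0.0324
  t 20.40 x 0.5739 y -0.2142 z 0.05049 F [ 1.61 -1.37  0.39] M [-0.37  -0.386  0.057] op 0.0324
  t 20.50 x 0.5739 y -0.2142 z 0.05049 F [ 1.71 -1.92  1.88] M [-0.399 -0.462  0.045] op 0.0322
```

```bash

python3 -m pendant '[[3.6,0,0,0,0],[4.5,0,0,0,0],[5.5,0,0,0,0],[5.5,0,0,-2.5,0],[3,0,0,-3,0],[0,0,0,0,0],[0,0,0,0,0],[0,0,0,0,0]]'>/dev/null; python3 f.py
python3 -m pendant '[[0,0.08,0,1.2,0],[0,0,0,1.2,0],[0,0,0,0,0],[0,0,0,0,0]]'>/dev/null; python3 f.py
```

```text
t 21.30 x 0.5735 y -0.2138 z 0.10471 F [-0.57  0.78  0.08] M [-0.062 -0.029  0.005] op 0.0001
  t 21.70 x 0.5740 y -0.2146 z 0.08029 F [-0.37 -1.12 -0.4 ] M [-0.043  0.037 -0.053] op -0.0000
```

```bash

python3 -m pendant '[[0,0,0,0,0]]'>/dev/null; python3 f.py
for k in 1; do python3 -m pendant '[[0,0,0,0.03,0],[0,0,0,0,0]]'>/dev/null; python3 f.py; python3 -m pendant '[[0,0,0,0,0]]'>/dev/null; python3 f.py; done
python3 -m pendant '[[0,0,0,0.03,0],[0,0,0,0,0]]'>/dev/null; python3 f.py; python3 -m pendant '[[0,0,0,0,0]]'>/dev/null; python3 f.py
python3 -m pendant '[[0,0,0,0.03,0],[0,0,0,0,0]]'>/dev/null; python3 f.py; python3 -m pendant '[[0,0,0,0,0]]'>/dev/null; python3 f.py
python3 -m pendant '[[0,0.013,0.016,0.03,0],[0,0,0,0,0]]'>/dev/null; python3 f.py; python3 -m pendant '[[0,0,0,0,0]]'>/dev/null; python3 f.py
```

```text
t 21.80 x 0.5742 y -0.2146 z 0.08088 F [-0.12 -0.01  0.02] M [0.027 0.018 0.029] op 0.0000
  t 22.00 x 0.5745 y -0.2145 z 0.08108 F [-0.43  0.38  0.04] M [ 0.024  0.022 -0.031] op -0.0001
  t 22.10 x 0.5746 y -0.2145 z 0.08118 F [-0.77  1.14  0.22] M [-0.041  0.009 -0.032] op -0.0000
  t 22.30 x 0.5746 y -0.2145 z 0.08088 F [-0.68 -0.11  1.17] M [-0.014 -0.033 -0.013] op -0.0002
  t 22.40 x 0.5746 y -0.2145 z 0.08089 F [-0.54  0.79 -0.58] M [-0.046  0.084  0.048] op 0.0001
  t 22.60 x 0.5746 y -0.2145 z 0.08050 F [ 0.31 -0.29  0.11] M [-0.011  0.054  0.015] op -0.0001
  t 22.70 x 0.5746 y -0.2145 z 0.08055 F [-0.36  0.12  0.3 ] M [-0.013  0.03  -0.05 ] op 0.0002
  t 22.90 x 0.5746 y -0.2148 z 0.08021 F [-0.55 -0.41  0.26] M [-0.022 -0.001  0.009] op -0.0000
  t 23.00 x 0.5746 y -0.2147 z 0.08023 F [-0.64 -0.18  0.55] M [-0.054  0.01   0.004] op 0.0002
```

```bash

python3 -m pendant '[[0,0,0,0.03,0],[0,0,0,0,0]]'>/dev/null; python3 f.py; python3 -m pendant '[[0,0,0,0,0]]'>/dev/null; python3 f.py
python3 -m pendant '[[0,0.013,0.016,0.03,0],[0,0,0,0,0]]'>/dev/null; python3 f.py; python3 -m pendant '[[0,0,0,0,0]]'>/dev/null; python3 f.py
python3 -m pendant '[[0,0.013,0.016,0.03,0],[0,0,0,0,0]]'>/dev/null; python3 f.py; python3 -m pendant '[[0,0,0,0,0]]'>/dev/null; python3 f.py
python3 -m pendant '[[0,0.013,0.016,0.03,0],[0,0,0,0,0]]'>/dev/null; python3 f.py; python3 -m pendant '[[0,0,0,0,0]]'>/dev/null; python3 f.py
```

```text
t 23.20 x 0.5747 y -0.2148 z 0.07994 F [0.65 0.08 1.18] M [ 0.004 -0.001 -0.017] op 0.0000
  t 23.30 x 0.5746 y -0.2147 z 0.07995 F [ 0.02 -0.63  0.73] M [ 0.    -0.008  0.01 ] op 0.0001
  t 23.50 x 0.5747 y -0.2149 z 0.07966 F [ 0.1  -0.11  0.86] M [ 0.175 -0.018 -0.014] op -0.0003
  t 23.60 x 0.5747 y -0.2149 z 0.07967 F [-0.71  0.01  1.28] M [ 0.178  0.049 -0.014] op 0.0002
  t 23.80 x 0.5748 y -0.2151 z 0.07941 F [0.03 1.79 3.02] M [ 0.34  -0.045 -0.026] op -0.0004
  t 23.90 x 0.5748 y -0.2151 z 0.07940 F [0.48 0.7  2.83] M [ 0.29  -0.076  0.025] op 0.0004
  t 24.10 x 0.5749 y -0.2153 z 0.07913 F [0.03 2.47 4.64] M [ 0.525 -0.004  0.002] op -0.0003
  t 24.20 x 0.5749 y -0.2153 z 0.07913 F [-0.    2.82  4.13] M [ 0.511 -0.051 -0.004] op 0.0000
```

```bash

python3 -m pendant '[[0,0,0,-0.2,0],[2,0,0,-2,0],[5,-0.13,-0.05,-1.9,0],[6,0,0,0,0],[6,0,0,0,0],[6,0,0,0,0],[6,0,0,0,0]]'>/dev/null; python3 f.py
python3 - <<'E'
from h import *
s,c=snap('wrist','w13.png')
img=c['pixels']; cv2.imwrite('pics/z13.png',cv2.resize(img[170:320,180:380,::-1],(800,600),interpolation=cv2.INTER_CUBIC))
E
```

```text
t 24.90 x 0.5736 y -0.2141 z 0.11961 F [-0.65 -0.07  0.09] M [-0.025 -0.022 -0.009] op 0.0599
```

View pics/z13.png

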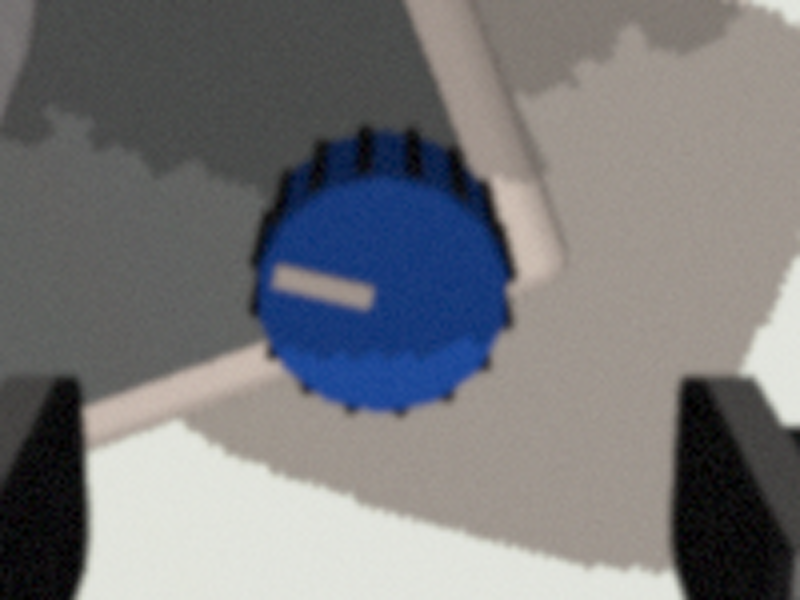

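```bash

python3 -m pendant '[[6,0,0,3,0],[6,0,0,3,0],[6,0,0,0.9,0],[5,0,0,0,0],[4.4,0,0,0,0],[3.8,0,0,0,0],[3.6,0,0,0,0],[3.6,0,0,0,0]]'>/dev/null; python3 f.py
python3 -m pendant '[[3.5,0,0,0,0],[3.4,0,0,0,0],[3.3,0,0,-0.01,0],[3.2,0,0,-0.01,0],[3.0,0,0,0,0],[3.0,0,0,0,0]]'>/dev/null; python3 f.py
```

```text
t 25.75 x 0.5742 y -0.2143 z 0.05169 F [ 0.69 -0.2  -0.1 ] M [ 0.027 -0.031  0.013] op 0.0359
  t 26.35 x 0.5740 y -0.2143 z 0.05132 F [ 1.35 -1.    2.44] M [-0.076 -0.291  0.038] op 0.0324
```

```bash

python3 -m pendant '[[3.0,0,0,-0.03,0],[3.0,0,0,0,0]]'>/dev/null; python3 f.py
python3 -m pendant '[[3.0,0,0,-0.02,0.1],[3.0,0,0,-0.02,0.1],[3.0,0,0,-0.02,0.1],[3.0,0,0,0,0],[3.0,0,0,0,0]]'>/dev/null; python3 f.py
```

```text
t 26.55 x 0.5739 y -0.2143 z 0.05155 F [ 1.25 -0.3   0.43] M [-0.095 -0.427  0.021] op 0.0324
  t 27.05 x 0.5738 y -0.2143 z 0.05201 F [ 1.55 -1.33 -0.91] M [-0.222 -0.339 -0.073] op 0.0327
```

Release, then probe the blue and red tops again.

```bash

python3 -m pendant '[[3.6,0,0,0,0],[4.5,0,0,0,0],[5.5,0,0,0,0],[5.5,0,0,-2.5,0],[3,0,0,-3,0],[0,0,0,0,0],[0,0,0,0,0],[0,0,0,0,0]]'>/dev/null; python3 f.py
python3 -m pendant '[[0,0,0,1.2,0],[0,0,0,1.0,0],[0,0,0,0,0],[0,0,0,0,0],[0,0,0,0,0]]'>/dev/null; python3 f.py
python3 -m pendant '[[0,0,0,0.05,0],[0,0,0,0,0]]'>/dev/null; python3 f.py; python3 -m pendant '[[0,0,0,0,0]]'>/dev/null; python3 f.py
```

```text
t 27.85 x 0.5735 y -0.2140 z 0.10645 F [-0.08 -0.15 -0.71] M [-0.012 -0.018  0.009] op 0.0005
  t 28.35 x 0.5738 y -0.2145 z 0.08518 F [ 0.92 -0.68  0.17] M [ 0.024  0.052 -0.036] op -0.0001
  t 28.55 x 0.5740 y -0.2143 z 0.08481 F [ 0.42  0.18 -0.33] M [-0.026 -0.017 -0.026] op 0.0000
  t 28.65 x 0.5739 y -0.2143 z 0.08479 F [-0.43 -0.62  0.05] M [-0.001  0.014 -0.012] op 0.0003
```

```bash

python3 -m pendant '[[0,0,0,0.2,0],[0,0,0,0.12,0],[0,0,0,0,0],[0,0,0,0,0]]'>/dev/null; python3 f.py
python3 -m pendant '[[0,0,0,0.03,0],[0,0,0,0,0]]'>/dev/null; python3 f.py; python3 -m pendant '[[0,0,0,0,0]]'>/dev/null; python3 f.py
python3 -m pendant '[[0,0,0,0.03,0],[0,0,0,0,0]]'>/dev/null; python3 f.py; python3 -m pendant '[[0,0,0,0,0]]'>/dev/null; python3 f.py
python3 -m pendant '[[0,0,0,0.03,0],[0,0,0,0,0]]'>/dev/null; python3 f.py; python3 -m pendant '[[0,0,0,0,0]]'>/dev/null; python3 f.py
```

```text
t 29.05 x 0.5738 y -0.2143 z 0.08139 F [-0.35 -0.59  0.91] M [ 0.004 -0.003 -0.032] op 0.0001
  t 29.25 x 0.5739 y -0.2143 z 0.08115 F [ 0.48 -0.56  0.21] M [-0.037 -0.049 -0.001] op -0.0001
  t 29.35 x 0.5739 y -0.2143 z 0.08116 F [-0.23  1.1  -0.29] M [ 0.019 -0.045 -0.052] op -0.0001
  t 29.55 x 0.5739 y -0.2143 z 0.08083 F [ 1.44 -0.05  0.01] M [-0.001  0.002 -0.046] op 0.0001
  t 29.65 x 0.5738 y -0.2143 z 0.08084 F [-0.35 -0.6  -0.35] M [0.029 0.006 0.045] op -0.0002
  t 29.85 x 0.5738 y -0.2143 z 0.08051 F [-0.09  0.43 -0.59] M [-0.005 -0.012 -0.038] op 0.0002
  t 29.95 x 0.5739 y -0.2143 z 0.08054 F [-0.51 -0.1  -0.32] M [-0.012  0.023  0.026] op 0.0000
```

```bash

python3 -m pendant '[[0,0,0,0.03,0],[0,0,0,0,0]]'>/dev/null; python3 f.py; python3 -m pendant '[[0,0,0,0,0]]'>/dev/null; python3 f.py
python3 -m pendant '[[0,0,0,0.03,0],[0,0,0,0,0]]'>/dev/null; python3 f.py; python3 -m pendant '[[0,0,0,0,0]]'>/dev/null; python3 f.py
python3 -m pendant '[[0,0,0,0.03,0],[0,0,0,0,0]]'>/dev/null; python3 f.py; python3 -m pendant '[[0,0,0,0,0]]'>/dev/null; python3 f.py
```

```text
t 30.15 x 0.5739 y -0.2144 z 0.08030 F [0.65 0.05 1.23] M [-0.063 -0.034  0.042] op -0.0003
  t 30.25 x 0.5739 y -0.2144 z 0.08028 F [-0.95 -0.14  1.52] M [-0.005 -0.014 -0.02 ] op 0.0002
  t 30.45 x 0.5739 y -0.2144 z 0.08006 F [ 0.38 -0.49  2.72] M [-0.108 -0.06   0.049] op 0.0003
  t 30.55 x 0.5739 y -0.2144 z 0.08005 F [ 0.04 -1.26  2.36] M [-0.078 -0.068 -0.018] op -0.0002
  t 30.75 x 0.5740 y -0.2145 z 0.07985 F [ 0.45 -1.42  4.81] M [-0.185 -0.031 -0.056] op -0.0002
  t 30.85 x 0.5740 y -0.2145 z 0.07985 F [ 0.99 -1.17  3.65] M [-0.208 -0.094 -0.03 ] op 0.0002
```

```bash

python3 -m pendant '[[0,0,0,-2,0],[0,0,0,-2,0],[0,-4.52,-0.5,0,0],[0,-4.52,-0.5,0,0],[0,-4.52,-0.5,0,0],[0,-4.52,-0.5,0,0],[0,-4.52,-0.5,0,0],[0,0,0,0,0]]' >/dev/null; python3 -m pendant '[[0,0,0,0,0],[0,0,0,0,0],[0,0,0,0,0]]'>/dev/null;python3 f.py; python3 -c "
from h import *
print(state()['ee_rot']); snap('wrist','w14.png'); snap('scene','s14.png')"
```

```text
t 31.95 x 0.4373 y -0.0432 z 0.11995 F [ 0.42 -0.23 -0.52] M [ 0.015  0.075 -0.032] op -0.0003
[ 2.89946021e+00 -1.20756025e+00  1.73544712e-03]
```

View pics/w14.png

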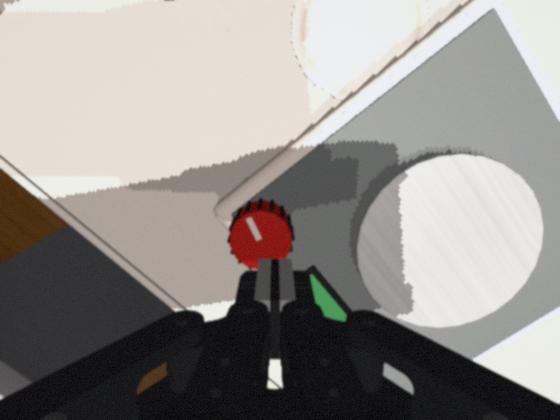

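View pics/s14.png

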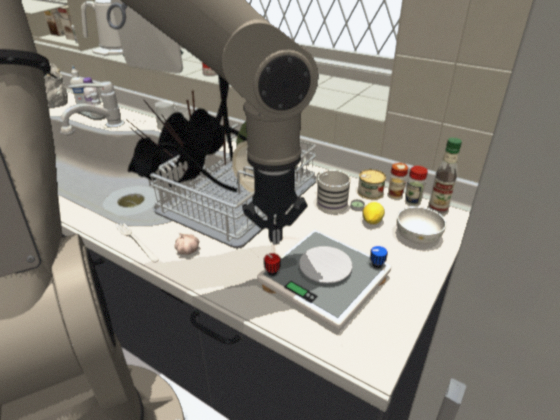

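```bash

python3 -m pendant '[[0,-0.8,-0.13,1.5,0],[0,0,0,1.9,0],[0,0,0,0,0],[0,0,0,0,0],[0,0,0,0,0],[0,0,0,0,0]]'>/dev/null; python3 f.py
python3 -m pendant '[[0,0,0,0.3,0],[0,0,0,0.1,0],[0,0,0,0,0],[0,0,0,0,0]]'>/dev/null; python3 f.py
```

```text
t 32.65 x 0.4325 y -0.0356 z 0.08638 F [ 0.03  0.17 -0.49] M [-0.05  -0.034  0.039] op -0.0000
  t 33.05 x 0.4321 y -0.0354 z 0.08180 F [0.44 0.43 0.13] M [ 0.039 -0.002 -0.022] op -0.0001
```

```bash

python3 -m pendant '[[0,0,0,0.15,0],[0,0,0,0.03,0],[0,0,0,0,0],[0,0,0,0,0]]'>/dev/null; python3 f.py
python3 -m pendant '[[0,0,0,0.03,0],[0,0,0,0,0]]'>/dev/null; python3 f.py; python3 -m pendant '[[0,0,0,0,0]]'>/dev/null; python3 f.py
python3 -m pendant '[[0,0,0,0.03,0],[0,0,0,0,0]]'>/dev/null; python3 f.py; python3 -m pendant '[[0,0,0,0,0]]'>/dev/null; python3 f.py
python3 -m pendant '[[0,0,0,0.03,0],[0,0,0,0,0]]'>/dev/null; python3 f.py; python3 -m pendant '[[0,0,0,0,0]]'>/dev/null; python3 f.py
python3 -m pendant '[[0,0,0,0.03,0],[0,0,0,0,0]]'>/dev/null; python3 f.py; python3 -m pendant '[[0,0,0,0,0]]'>/dev/null; python3 f.py
```

```text
t 33.45 x 0.4321 y -0.0354 z 0.08001 F [ 0.12 -0.35  0.88] M [-0.016 -0.022  0.019] op -0.0000
  t 33.65 x 0.4321 y -0.0354 z 0.07969 F [ 0.11 -0.19 -0.31] M [-0.075  0.004 -0.038] op 0.0002
  t 33.75 x 0.4321 y -0.0354 z 0.07971 F [ 0.17 -0.12  0.32] M [-0.007 -0.025  0.041] op 0.0002
  t 33.95 x 0.4321 y -0.0354 z 0.07937 F [-0.13  0.36  0.89] M [-0.025 -0.025 -0.041] op -0.0001
  t 34.05 x 0.4321 y -0.0354 z 0.07939 F [0.2  0.3  0.03] M [ 0.003  0.014 -0.016] op 0.0002
  t 34.25 x 0.4321 y -0.0354 z 0.07907 F [ 0.08 -0.71 -1.19] M [-0.013 -0.024 -0.03 ] op -0.0000
  t 34.35 x 0.4321 y -0.0354 z 0.07909 F [-0.24 -0.48 -0.06] M [-0.03  -0.019 -0.029] op -0.0000
  t 34.55 x 0.4321 y -0.0354 z 0.07881 F [-1.32 -0.02  1.99] M [ 0.083  0.167 -0.049] op 0.0003
  t 34.65 x 0.4321 y -0.0354 z 0.07882 F [-0.96  0.53  2.48] M [ 0.151  0.135 -0.005] op 0.0000
```

```bash

python3 -m pendant '[[0,0,0,-2,0],[0,0,0,-4,0],[0,0,0,-4,0],[0,0,0,0,0],[0,0,0,0,0],[0,0,0,0,0]]'; python3 -c "
from h import *
snap('side','sdz.png'); sign_off(); st()"
```

```text
clock: 35.25
tcp_pos: [0.4311, -0.0334, 0.1689]
ee_rot: [-2.902, 1.202, 0.004]
force: [-0.1, 0.0, -0.4]
opening: 0.0
the job is handed in; nothing more can be done
the job is handed in; nothing more can be done
```

View pics/sdz.png

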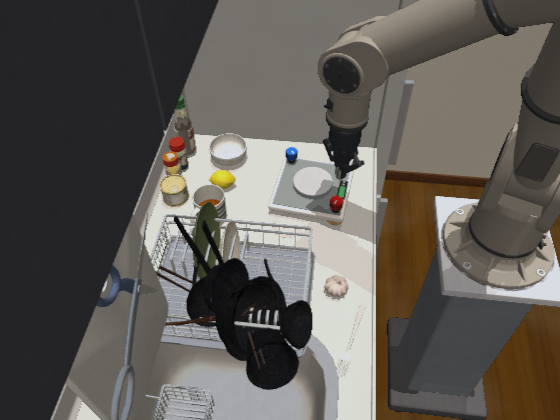

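I screwed down both feet and handed the job in after about 35 s. My last checks put the scale level with all four feet loaded.

- **Red wheel (near-left foot):** I turned it 1.1 rad, with the hand rising as the corner rose, then let go. Touching the wheel tops afterwards gave red 79.5 mm and blue about 79.6 mm, so the scale stood level.
- **Blue wheel (far-right foot):** Pressing on it showed about 1.05 mm of play. I turned it 0.5 rad, let go and pressed again, and there was no free play left. I then turned it another 0.3 rad, for 2.4 mm in all.

Last checks:

- **Level:** The blue top was at about 80.5 mm and the red at about 79.1 mm, a tilt of roughly 0.006 rad against the 0.015 limit.
- **Load on the far-right foot:** The red top sank 0.35–0.4 mm, which suggests about 2.3 N. How far the blue foot is screwed past bare contact comes out at 1.35 mm from the play and 1.15 mm from the rise of the wheel. Both lie between the 1.3 mm aim and the 1.9 mm limit or just short of the aim.
- **Rocking:** The blue corner resists stiffly straight away when pressed.
- **Surroundings:** In the last picture the scale and the other things stand where they were, and the hand was clear of everything.

While I was turning the blue wheel, the wrist force was too noisy to feel the foot touch, so I relied on the press tests for that. The foot loads are worked out from heights, not measured directly.

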